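Load a cheese into the bench firmness tester and click its load knob home

ROBOT

A 6-joint arm with a two-finger parallel gripper is mounted at the origin on the work surface. World frame = base frame: x ahead of the robot, y to its left, z up, the work surface at z = 0. Lengths are in m, angles in rad, forces in N, time in s.
With the tool pointing down it reaches from about 0.375 to 0.925 m from the base axis. Payload 5.7 kg.
Tool frame: the origin (TCP) lies at the very end of the fingers, on their centre line; the grasp point (between the pads) lies behind it (ctrl.grasp_offset is the z of the grasp point in the tool frame, in m); z points along the fingers, y is the line along which they close (so a half turn about z gives the same grasp; the last joint's range is limited). The gripper opens to 88 mm and grips with 3 to 60 N. Pads are 20 mm wide; open, the fingers measure 115 mm over their backs; the gripper's body (75 mm by 178 mm) begins 61 mm behind the grasp point.
Start: joints at [-1.36, 0.359, 1.51, -0, 1.272, -0.115], TCP at [0.192, -0.568, 0.223] pointing down, gripper open.
Joint ranges: [-2.97, 2.97], [-1.01, 2.36], [0.21, 2.38], [-0.96, 4.11], [0.2, 2.71], [-2.98, 2.98]. Speed limits (rad/s): [2.39, 2.39, 3.14, 3.14, 3.14, 3.14].

INTERFACE

Orientations are given as a 3x3 rotation matrix whose columns are the frame's x, y, z axes.
In Python, from cell import get_obs, imaging, workorder, ctrl gives the robot as it stands. The module is installed in compiled form; this text tells all that it offers.
- The arm moves only by the tool apply_moves, never from a script. Its argument "plan" is a list of rows, each a list of 4 numbers: the shift along the world's x, y, z in mm, then the turn about the world's z in rad. In form: [[dx, dy, dz, turn], ...]. A call has 1 to 8 rows; each row is the pose to reach, as a shift and turn from the pose commanded when the call began; what a row does not reach only later rows make up. A row lasts 1/12 s, in which the tool goes at most 41.7 mm and 7.16 degrees, less where a joint would pass 70% of its speed; a pose out of reach is approached as far as the arm can. A call with a gripper value outside its range is refused whole. "jaw" is the closure in counts, from 0 (fully open) to 255 (shut), set as the call begins (left out, the last holds). The fingers move at their own pace and stop on an object; "grip_force" is the grip in N (left out, the last holds). Time passes only in rows, so rows that repeat a pose let the fingers close. It gives the time, the measured TCP pose, the force, the opening and the grip force at its end, in the units of the state.
- get_obs(): the state, without advancing time (a new reading comes with each control period).
- imaging.snapshot(name): name is "side" or "top"; returns the picture (384x512x3 uint8, red, green, blue); there is no depth.
- imaging.calibration(name): a dict with "mtx" (3x3 intrinsics, pixels), "k1" (the pictures are not rectified: a ray, as slopes to the right and down, at radius r is drawn at 1 + k1 r^2 times it, then the intrinsics apply), "R" (3x3) and "t" (3): a world point X has camera coordinates R X + t. Camera axes: x right, y down, z forward; pixel columns grow to the right and rows downward; lengths in m; the calibration is good to about 2 mm. A picture is of the moment at which its call begins. calibration takes no time and is no camera call.
- workorder.job_done(): hands the job in; it is judged then, once.
The state is a dict: "t": time; "qpos": joint angles; "qd": joint speeds; "joint_torque": joint torques, N m; "tool_pos": TCP position; "tcp_rot": TCP orientation; "ft_force": force on the tool from outside, world axes, zero at the start; "ft_torque": the same for the moment, N m; "width": opening from 0.0 (shut) to 1.0 (fully open); "gripper_force": force on a finger pad.
Only numpy, scipy, OpenCV 4.12 (cv2) and the standard library are available. Lean on these libraries where they do the work, as an engineer would, in place of code of your own. Each camera call takes 0.05 s, during which the arm holds its last target. There are 200 camera calls.

TASK

Slide the wooden tray with its cheese between the guide rails and under the bridge of the steel firmness tester, all the way up to the end stop, with the cheese still lying flat in the tray. Then turn the black knob on top of the bridge clockwise past its click, so that it stays at its end stop by itself and the foot rests on the cheese. Do not disturb the other cheeses, the jar and the brush.

Things in the scene. Friction and masses are not known exactly. Their poses are not given: they have to be found in the camera images.
- press: Steel firmness tester fixed to the bench: a portal over a channel. Origin on the bench, under the vertical axis of knob and foot; x points along the channel inward, from its open mouth (-x) to its end stop. The tray is home when its origin lies over this origin, x axes parallel. The channel has no floor: the tray stays on the bench.
- channel_mouth (a point): Middle of the channel's mouth on the bench, tester x = -106 mm. Aluminium guide rails 22 mm high, inner faces at y = +-69 mm from x = -68 to +77 mm; their ends at the mouth flare outward to y about +-90 mm.
- stop_face (a point): Middle of the end stop's face, tester x = +65 mm, 11 mm up; the front edge of the tray comes to rest on it. The stop is 22 mm high.
- bridge_top (a point): Middle of the bridge's top, 120 mm above the bench (underside 100 mm). Bridge x = -32 to +32 mm, y = +-106 mm in the tester's frame, on columns at y = +-82 to 106 mm, x = +-22 mm. A dark block (22 x 30 mm, top 140 mm above the bench) stands on it at y = +84 mm: the knob's nose points at it when the knob has clicked.
- knob_grip (a point): Grip point of the black bar knob on the bridge: on its vertical axis, 156 mm above the bench; x points along the bar to its nose (rounded end with a white mark), z up. The bar is 90 mm long (43 mm to the tail, 47 mm to the nose), 22 mm wide, from 134 mm to 170 mm above the bench, over a round skirt of 60 mm diameter whose top is at 134 mm.
- knob (a joint): Knob angle, 0 to 1.33 rad, growing clockwise seen from above (nose goes from the mouth side, -x of the tester, to the dark block at +y). Starts at 0 to 0.3. A sprung detent resists with up to 0.4 N m from 0.9 to 1.15 rad (before: friction 0.02) and pushes back if released there; past about 1.2 it snaps on by itself to its end stop at 1.33 and stays. Each rad lowers the foot 11.3 mm.
- foot_face (a point): Centre of the underside of the white round foot (64 mm diameter) under the bridge; 77 mm above the bench with the knob at 0. It is sprung (about 0.5 N per mm, 1 N preload): it meets the cheese when the knob is at about 0.97 rad, and then bears on it with about 3 N at the knob's end stop.
- foot: The same foot as a body; its origin is 8 mm above its underside.
- tray: Loose wooden tray, about 0.25 kg. Origin under the centre of its square part, x points forward (away from its grip). Square part 130 x 130 mm, 10 mm thick, with a curb 6 mm wide all round to 18 mm above the bench; behind it a tongue 50 mm wide to x = -156 mm that carries the grip. It starts on the bench before the mouth of the channel, turned by up to 0.25 rad from its direction.
- tray_handle (a point): Grip point of the tray: 40 mm above its underside in the upright dark wooden grip block, which is 56 mm long (along the tray's x), 24 mm wide (along y), its top 58 mm above the bench; centred 125 mm behind the tray's origin.
- cheese: Loose pale yellow cheese wheel, 112 mm diameter, 56 mm high, about 0.45 kg, lying in the tray (3 mm play to the curb); origin at the centre of its underside, 10 mm above the bench. Its top is 66 mm above the bench.
- big_cheese: Bystander: larger loose cheese wheel, 150 mm diameter, 65 mm high; origin at the centre of its underside.
- jar: Bystander: loose white jar, 72 mm diameter, 100 mm high; origin at the centre of its underside.
- brush: Bystander: loose hand brush lying on the bench, about 200 mm long; origin at the middle of its underside.
- red_cheese: Bystander: loose red waxed cheese, 110 mm diameter, 55 mm high; origin at the centre of its underside.
Things that resemble listed ones, but are neither listed nor needed, are in the scene too. What is shaped like the cheese but green or turquoise is not meant.

How it is judged:
On the way, in this order (a step that is already met when the one before it is completed fails the run):
1. the tray is home against the end stop with the cheese flat in it, the foot still raised (x of tray in the frame of press between -0.007 and 0.006 m and angle between the x axis of tray and the x axis of press, either way round below 0.08 rad and angle between tray's own z axis and vertical below 0.05 rad and height (world z) of tray below 0.006 m and y of tray in the frame of press between -0.008 and 0.008 m and horizontal distance between cheese and tray below 0.008 m and z of cheese in the frame of tray below 0.014 m and angle between cheese's own z axis and vertical below 0.08 rad and value of joint knob below 0.7 rad), for 0.2 s.
2. the knob is turned past its click to its end stop, the foot pressing on the cheese (x of tray in the frame of press between -0.007 and 0.006 m and angle between the x axis of tray and the x axis of press, either way round below 0.08 rad and angle between tray's own z axis and vertical below 0.05 rad and height (world z) of tray below 0.006 m and y of tray in the frame of press between -0.008 and 0.008 m and horizontal distance between cheese and tray below 0.008 m and z of cheese in the frame of tray below 0.014 m and angle between cheese's own z axis and vertical below 0.08 rad and value of joint knob above 1.24 rad and contact force between foot and cheese above 1 N), for 0.2 s.
At the end, for the whole second after the job is handed in: Tray on the bench at the end stop (-7 to +6 mm along, 8 mm across, 0.08 rad, tilt under 0.05 rad); cheese flat in it (within 8 mm of its centre, 4 mm of its floor, 0.08 rad); knob past 1.24 rad by itself; foot pressing on the cheese with over 1 N; tray and cheese at rest (20 mm/s) (all of step 2 and linear speed of each of tray, cheese below 0.02 m/s); the robot touches nothing.
It fails at once if the big cheese is shifted by more than 20 mm (distance of big_cheese from where it was at the start of the episode above 0.02 m).
It fails at once if the jar is shifted by more than 20 mm (distance of jar from where it was at the start of the episode above 0.02 m).
It fails at once if the brush is shifted by more than 20 mm (distance of brush from where it was at the start of the episode above 0.02 m).
It fails at once if the red cheese is shifted by more than 20 mm (distance of red_cheese from where it was at the start of the episode above 0.02 m).
It also fails if it takes over 58 s, if anything falls off the work surface, if the arm or the gripper's body presses on something with over 40 N, if the wrist force passes 120 N, or if a joint passes its speed limit or range.

## Working session

There is one attempt and no reset: what is moved stays moved. The work goes in short steps, Python scripts to look and compute and a tool call to move; the robot and the scene stay as the last step left them, time stands still between calls to the robot, and variables do not carry over. Pictures are saved under pics/ and viewed, at most 10 in all, crops included, and the job is handed in when it is done.

Besides the shell and the picture viewer there is one more tool, called after "Emit:" in YAML: its name, and indented under it one key for each argument. apply_moves: Moves the arm, as the interface text tells. Its arguments: {"type":"object","properties":{"plan":{"type":"array","items":{"type":"array","items":{"type":"number"}}},"jaw":{"type":"number"},"grip_force":{"type":"number"}},"required":["plan"]}

```bash
mkdir -p pics; cat > h.py <<'E'
import numpy as np, cv2
from cell import get_obs, imaging, workorder, ctrl
def ray(name,px):
    c=imaging.calibration(name);K=np.array(c["mtx"]);R=np.array(c["R"]);t=np.array(c["t"])
    d=(np.array([px[0]-K[0,2],px[1]-K[1,2]]))/[K[0,0],K[1,1]]
    u=d.copy()
    for _ in range(30): u=d/(1+c["k1"]*(u@u))
    return -R.T@t, R.T@np.array([u[0],u[1],1.])
def at(name,px,z):
    o,d=ray(name,px); return o+d*(z-o[2])/d[2]
def proj(name,X):
    c=imaging.calibration(name);K=np.array(c["mtx"])
    p=np.array(c["R"])@np.array(X)+np.array(c["t"]);u=p[:2]/p[2];u=u*(1+c["k1"]*(u@u))
    return K[:2,:2]@u+K[:2,2]
def snap(name,f,crop=None,s=1):
    im=imaging.snapshot(name)[:,:,::-1]
    if crop: x0,y0,x1,y1=crop; im=im[y0:y1,x0:x1]
    cv2.imwrite("pics/"+f,cv2.resize(im,None,fx=s,fy=s,interpolation=cv2.INTER_CUBIC))
E
python3 - <<'E'
from h import *
snap("top","top0.png",None,1.5);snap("side","side0.png",None,1.5)
o=get_obs();print(o["t"],o["tool_pos"],o["tcp_rot"],ctrl.grasp_offset)
for n in("top","side"):
    c=imaging.calibration(n);print(n,-np.array(c["R"]).T@np.array(c["t"]),c["mtx"])
E
```

```text
0.1 [ 0.1919236  -0.56783124  0.22188788] [[ 9.47393502e-01  3.20070978e-01 -3.48618702e-04]
 [ 3.20071112e-01 -9.47392131e-01  1.62264961e-03]
 [ 1.89084433e-04 -1.64887047e-03 -9.99998623e-01]] -0.0187
top [0.39376603 0.01716069 1.17971834] [[372.37643483   0.         254.6870912 ]
 [  0.         372.37643483 193.8087356 ]
 [  0.           0.           1.        ]]
side [ 0.50720865 -0.71477258  0.93870135] [[384.04326802   0.         259.31528303]
 [  0.         384.04326802 190.86557598]
 [  0.           0.           1.        ]]
```

View pics/top0.png

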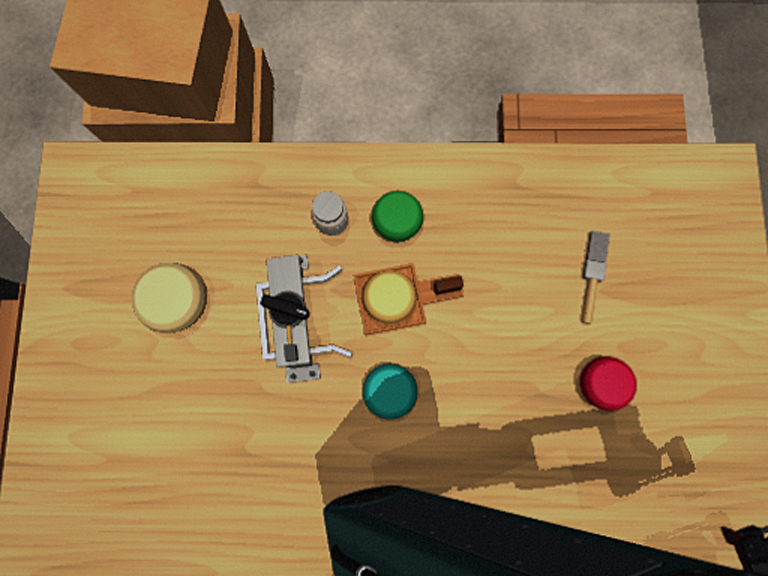

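View pics/side0.png

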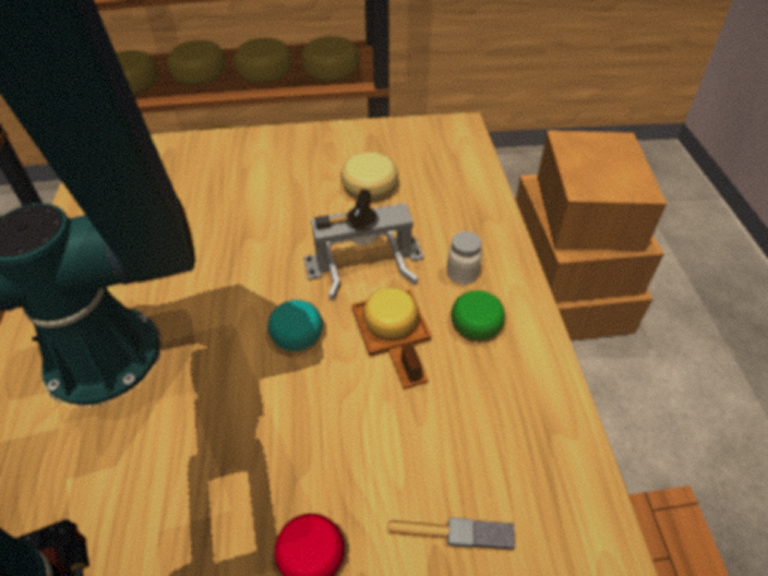

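The top view shows the pale cheese in the wooden tray at (389,298) with its dark grip at (448,285), and the tester with its black knob at (288,308). Things it could be confused with: big cheese (170,297), green (398,216), turquoise (390,391) and red (608,383). I choose the one in the tray and check it in a close crop.

```bash
python3 - <<'E'
from h import *
snap("top","top1.png",(160,160,320,260),5)
E
```

```text
(no output)
```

View pics/top1.png

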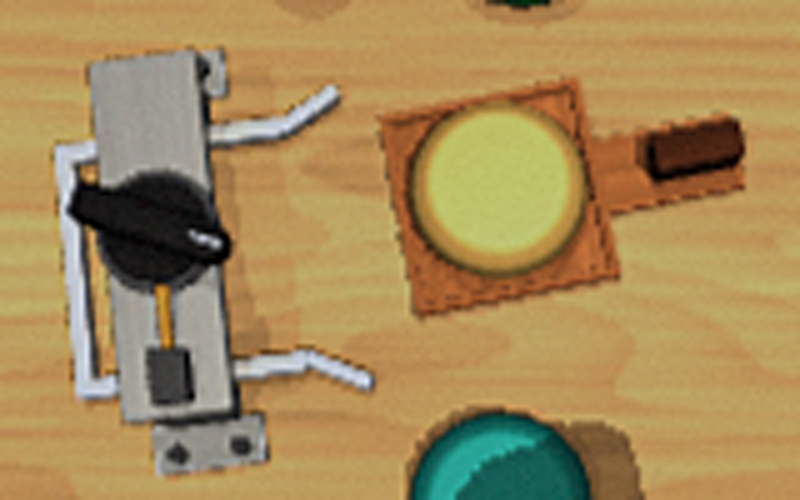

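Confirmed: the pale cheese lies in the tray, curb corners at crop (380,117), (577,80), (618,277), (417,315). Bridge top corners at (88,62), (193,50), (240,413), (124,420). Knob nose at (225,245).

```bash
python3 - <<'E'
from h import *
f=lambda p:((p[0]+.5)/5-.5+160,(p[1]+.5)/5-.5+160)
def fit(px,z,mod):
    P=np.array([at("top",f(p),z)[:2] for p in px]);M=np.array(mod,float)
    Pc=P-P.mean(0);Mc=M-M.mean(0)
    a=np.arctan2((Mc[:,0]*Pc[:,1]-Mc[:,1]*Pc[:,0]).sum(),(Mc*Pc).sum())
    R=np.array([[np.cos(a),-np.sin(a)],[np.sin(a),np.cos(a)]])
    o=P.mean(0)-R@M.mean(0);print(o,a,np.abs(P-(M@R.T+o)).max());return o,a
o,a=fit([(380,117),(577,80),(618,277),(417,315)],.018,[(.065,-.065),(-.065,-.065),(-.065,.065),(.065,.065)])
R=lambda a:np.array([[np.cos(a),-np.sin(a)],[np.sin(a),np.cos(a)]])
print("handle",o+R(a)@[-.125,0], "measured",at("top",f((695,149)),.055))
print("cheese",at("top",f((498,187)),.066))
q,b=fit([(88,62),(193,50),(237,410),(124,420)],.12,[(.032,-.106),(-.032,-.106),(-.032,.106),(.032,.106)])
print("blk",at("top",f((168,362)),.14),q+R(b)@[0,.084])
n=at("top",f((222,245)),.165);t=at("top",f((76,195)),.165);print(n,t,(n+t)/2,np.hypot(*(n-t)[:2]))
v=R(b).T@(n-t)[:2];print("knob ang",np.arctan2(v[1],-v[0]))
print("rail ends", *[R(b).T@(at("top",f(p),.022)[:2]-q) for p in [(336,93),(372,381),(62,150),(85,395)]])
E
```

```text
[0.58815364 0.01320235] 1.7672808935904372 0.0009465536212029946
handle [ 0.61255648 -0.10939251] measured [ 0.61218422 -0.10760785  0.055     ]
cheese [0.58582324 0.01336605 0.066     ]
[0.54879962 0.20782501] 1.7149826267075905 0.002237634032734248
blk [0.47287857 0.19709575 0.14      ] [0.46567127 0.19575528]
[0.53540206 0.1654246  0.165     ] [0.56279076 0.24713696 0.165     ] [0.54909641 0.20628078 0.165     ] 0.08618034011007751
knob ang 0.46760178348727255
rail ends [-0.10517628 -0.09055682] [-0.10482929  0.09385691] [ 0.07150181 -0.07775594] [0.07231259 0.07807713]
```

Emit:
apply_moves:
  plan:
    - [26,28,0,0.09]
    - [52,57,0,0.18]
    - [79,86,0,0.27]
    - [105,115,0,0.36]
    - [131,143,0,0.45]
    - [157,172,0,0.54]
    - [184,201,0,0.63]
    - [210,230,0,0.72]
  jaw: 0

```text
t: 0.82
tool_pos: [0.403, -0.3367, 0.2225]
tcp_rot: [[0.498, 0.867, -0.0], [0.867, -0.498, 0.0], [0.0, -0.0, -1.0]]
ft_force: [0.8, -0.5, -0.1]
width: 1.002
gripper_force: 0.0
```

Emit:
apply_moves:
  plan:
    - [26,28,-10,0.09]
    - [52,57,-20,0.18]
    - [79,86,-30,0.27]
    - [105,115,-40,0.36]
    - [131,143,-50,0.45]
    - [157,172,-60,0.54]
    - [184,201,-70,0.63]
    - [210,229,-70,0.72]

```text
t: 1.48
tool_pos: [0.6116, -0.1071, 0.1502]
tcp_rot: [[-0.198, 0.98, -0.004], [0.98, 0.198, 0.001], [0.002, -0.004, -1.0]]
ft_force: [0.2, -0.7, 0.4]
width: 1.005
gripper_force: 0.0
```

```bash
python3 - <<'E'
from h import *
o=get_obs();print(o["t"],o["tool_pos"],o["qpos"],np.arctan2(o["tcp_rot"][1][1],o["tcp_rot"][0][1]))
snap("side","s1.png",(190,150,350,270),5)
E
```

```text
1.4833 [ 0.61157796 -0.10708958  0.15020779] [-2.84526925e-01  4.59678026e-01  1.54075889e+00 -3.44564540e-05
  1.14516001e+00 -4.84231247e-01] 0.1997218795533483
```

View pics/s1.png

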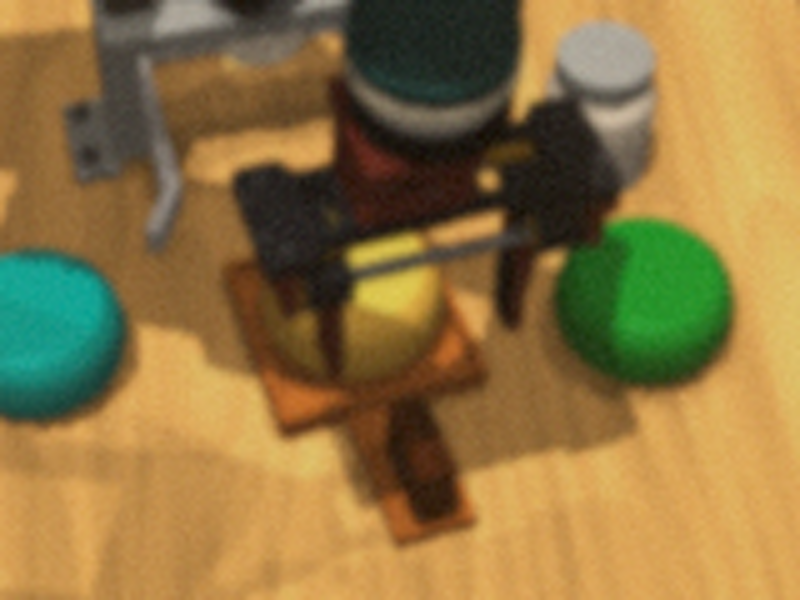

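The side crop shows the open gripper hanging straight above and behind the grip block (420,460), with the green cheese clear of the fingers. Descending.

Emit:
apply_moves:
  plan:
    - [0,-1,-35,0]
    - [1,-1,-70,0]
    - [1,-1,-100,0]
    - [1,-1,-115,0]
    - [1,-1,-125,0]
    - [1,-1,-128,0]
    - [1,-1,-128,0]

```text
t: 2.12
tool_pos: [0.6128, -0.1105, 0.0243]
tcp_rot: [[-0.193, 0.981, -0.001], [0.981, 0.193, 0.0], [0.0, -0.001, -1.0]]
ft_force: [0.4, -0.2, -0.2]
width: 0.998
gripper_force: 0.0
```

Emit:
apply_moves:
  plan:
    - [0,0,0,0]
    - [0,0,0,0]
    - [0,0,0,0]
    - [0,0,0,0]
    - [0,0,0,0]
    - [0,0,0,0]
  jaw: 255
  grip_force: 20

```text
t: 2.62
tool_pos: [0.6133, -0.1105, 0.0251]
tcp_rot: [[-0.194, 0.981, 0.001], [0.981, 0.194, -0.0], [-0.0, 0.001, -1.0]]
ft_force: [0.4, -0.3, 0.9]
width: 0.586
gripper_force: 0.0
```

Emit:
apply_moves:
  plan:
    - [0,0,0,0]
    - [0,0,0,0]
    - [0,0,0,0]
    - [0,0,0,0]
    - [0,0,0,0]
    - [0,0,0,0]
    - [0,0,0,0]

```text
t: 3.2
tool_pos: [0.6134, -0.1104, 0.0246]
tcp_rot: [[-0.194, 0.981, 0.0], [0.981, 0.194, 0.0], [-0.0, 0.0, -1.0]]
ft_force: [1.7, -0.2, -1.3]
width: 0.274
gripper_force: 20.0
```

```bash
python3 - <<'E'
from h import *
o=get_obs();print(o["t"],o["tool_pos"],o["width"],o["gripper_force"],o["ft_force"])
snap("top","top2.png",(160,160,320,260),5)
E
```

```text
3.2 [ 0.61336812 -0.11042686  0.02461977] 0.27390925176599373 19.999862015247345 [ 1.74476486 -0.23646539 -1.3240356 ]
```

View pics/top2.png

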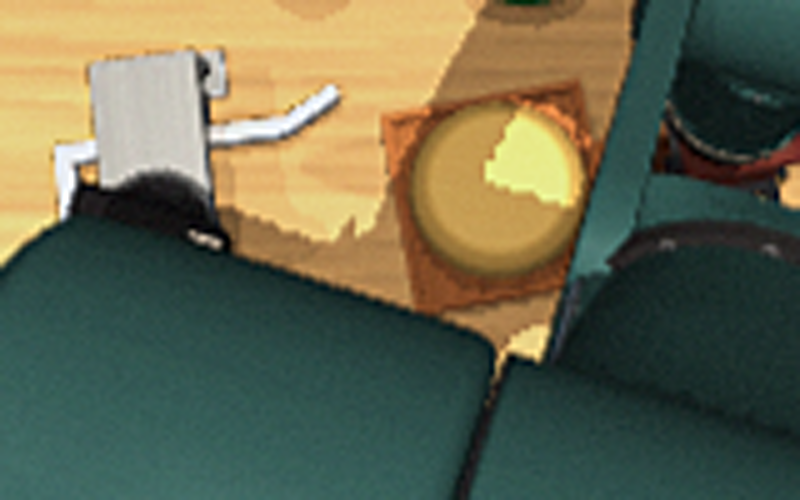

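Grip holds (24 mm opening), tray unmoved and cheese in it. Aligning to the channel axis.

Emit:
apply_moves:
  plan:
    - [-2,3,0,-0.005]
    - [-6,8,0,-0.014]
    - [-10,13,0,-0.024]
    - [-14,19,0,-0.034]
    - [-19,24,0,-0.044]
    - [-22,29,0,-0.05]
    - [-23,30,0,-0.052]
    - [-23,30,0,-0.052]

```text
t: 3.92
tool_pos: [0.589, -0.0792, 0.0246]
tcp_rot: [[-0.143, 0.99, -0.001], [0.99, 0.143, 0.001], [0.001, -0.001, -1.0]]
ft_force: [-1.1, 1.4, -0.1]
width: 0.274
gripper_force: 20.0
```

```bash
python3 - <<'E'
from h import *
o=get_obs();print(o["t"],o["tool_pos"],np.arctan2(o["tcp_rot"][1][1],o["tcp_rot"][0][1]),o["ft_force"])
snap("side","s2.png",(180,110,310,230),5)
E
```

```text
3.9167 [ 0.58901873 -0.07919682  0.02460683] 0.1430933131910857 [-1.09486631  1.36977682 -0.08941912]
```

View pics/s2.png

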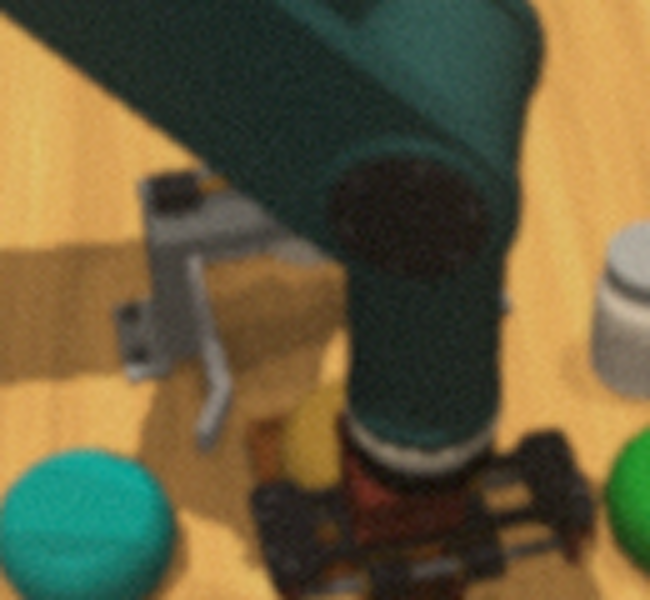

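Tray is at the mouth, aligned, cheese in place. Sliding in.

Emit:
apply_moves:
  plan:
    - [-1,6,0,0]
    - [-2,15,0,0]
    - [-4,25,0,0]
    - [-5,35,0,0]
    - [-6,45,0,0]
    - [-8,55,0,0]
    - [-9,63,0,0]
    - [-10,69,0,0]

```text
t: 4.63
tool_pos: [0.5797, -0.0101, 0.0246]
tcp_rot: [[-0.143, 0.99, -0.0], [0.99, 0.143, 0.0], [0.0, -0.0, -1.0]]
ft_force: [0.4, -4.5, -1.7]
width: 0.275
gripper_force: 20.0
```

Emit:
apply_moves:
  plan:
    - [-1,6,0,0]
    - [-2,13,0,0]
    - [-3,21,0,0]
    - [-4,29,0,0]
    - [-5,37,0,0]
    - [-6,44,0,0]
    - [-7,50,0,0]
    - [-8,54,0,0]

```text
t: 5.3
tool_pos: [0.5719, 0.0435, 0.0246]
tcp_rot: [[-0.143, 0.99, -0.0], [0.99, 0.143, 0.0], [0.0, -0.0, -1.0]]
ft_force: [1.2, -3.3, -2.2]
width: 0.272
gripper_force: 20.0
```

Emit:
apply_moves:
  plan:
    - [-1,5,0,0]
    - [-2,11,0,0]
    - [-3,18,0,0]
    - [-4,24,0,0]
    - [-4,29,0,0]
    - [-5,33,0,0]
    - [-5,36,0,0]
    - [-5,37,0,0]

```text
t: 5.97
tool_pos: [0.5667, 0.08, 0.0246]
tcp_rot: [[-0.143, 0.99, -0.001], [0.99, 0.143, -0.0], [-0.0, -0.001, -1.0]]
ft_force: [-0.3, -4.5, -0.3]
width: 0.273
gripper_force: 20.0
```

Emit:
apply_moves:
  plan:
    - [0,1,0,0]
    - [0,2,0,0]
    - [0,3,0,0]
    - [0,3,0,0]

```text
t: 6.3
tool_pos: [0.5668, 0.0826, 0.0246]
tcp_rot: [[-0.142, 0.99, -0.0], [0.99, 0.142, 0.0], [0.0, -0.0, -1.0]]
ft_force: [0.1, -4.1, -1.2]
width: 0.273
gripper_force: 20.0
```

No contact with the stop yet; feeling forward.

Emit:
apply_moves:
  plan:
    - [0,1,0,0]
    - [0,2,0,0]
    - [0,2,0,0]

```text
t: 6.55
tool_pos: [0.5669, 0.0841, 0.0246]
tcp_rot: [[-0.143, 0.99, -0.0], [0.99, 0.143, -0.001], [-0.001, -0.001, -1.0]]
ft_force: [-1.2, -7.4, -0.5]
width: 0.271
gripper_force: 20.0
```

Emit:
apply_moves:
  plan:
    - [0,1,0,0]
    - [0,1,0,0]

```text
t: 6.72
tool_pos: [0.5667, 0.0842, 0.0246]
tcp_rot: [[-0.143, 0.99, -0.001], [0.99, 0.143, -0.002], [-0.002, -0.001, -1.0]]
ft_force: [-2.3, -12.3, 0.7]
width: 0.271
gripper_force: 20.0
```

The force rises to 12 N and the tool stops at y = 0.084: end stop reached. Hold, release and rise.

Emit:
apply_moves:
  plan:
    - [0,0,0,0]
    - [0,0,0,0]
    - [0,0,0,0]
    - [0,-1,0,0]

```text
t: 7.05
tool_pos: [0.5667, 0.0841, 0.0246]
tcp_rot: [[-0.142, 0.99, -0.001], [0.99, 0.142, -0.0], [-0.0, -0.001, -1.0]]
ft_force: [-1.2, -2.0, 0.6]
width: 0.27
gripper_force: 20.0
```

Emit:
apply_moves:
  plan:
    - [0,0,0,0]
    - [0,0,0,0]
    - [0,0,0,0]
    - [0,0,0,0]
    - [0,0,0,0]
    - [0,0,0,0]
  jaw: 0

```text
t: 7.55
tool_pos: [0.567, 0.0849, 0.0246]
tcp_rot: [[-0.143, 0.99, -0.0], [0.99, 0.143, 0.0], [0.0, -0.0, -1.0]]
ft_force: [-0.3, -0.3, 0.1]
width: 0.69
gripper_force: 0.0
```

Emit:
apply_moves:
  plan:
    - [0,0,0,0]
    - [0,0,5,0]
    - [0,0,25,0]
    - [0,0,60,0]
    - [0,0,100,0]
    - [0,-15,140,0]
    - [0,-40,170,0]
    - [0,-70,190,0]

```text
t: 8.22
tool_pos: [0.5684, 0.0149, 0.219]
tcp_rot: [[-0.145, 0.989, 0.005], [0.989, 0.145, 0.0], [-0.001, 0.005, -1.0]]
ft_force: [1.5, -0.6, 0.2]
width: 0.998
gripper_force: 0.0
```

Emit:
apply_moves:
  plan:
    - [0,-40,15,0]
    - [0,-80,25,0]
    - [0,-120,25,0]
    - [0,-120,25,0]

```text
t: 8.55
tool_pos: [0.5679, -0.1124, 0.2413]
tcp_rot: [[-0.138, 0.99, 0.003], [0.99, 0.138, -0.005], [-0.005, 0.003, -1.0]]
ft_force: [0.3, -0.0, -0.2]
width: 1.0
gripper_force: 0.0
```

```bash
python3 - <<'E'
from h import *
o=get_obs();print(o["t"],o["tool_pos"],o["width"],o["qpos"])
snap("top","top3.png",(160,160,320,260),5)
E
```

```text
8.55 [ 0.56788574 -0.11239718  0.24133842] 1.0003804791065667 [-0.31241369  0.31002449  1.5359354  -0.00358285  1.29116532 -0.44990618]
```

View pics/top3.png

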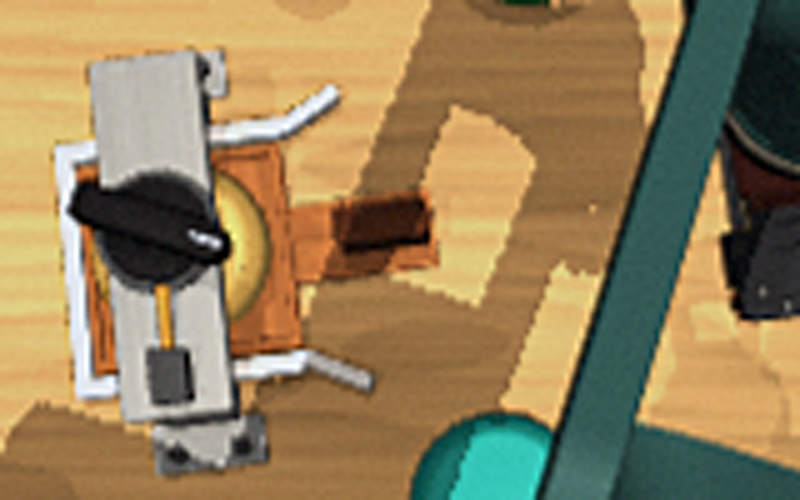

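The tray sits in the channel with its front at the stop bar and the cheese in it. The knob bar runs from tail (75,198) to nose (228,250) in the crop. The block at (168,365) lies exactly at +y of the tester, so the knob's angle 0 is about 0.24 rad past -x and the knob is now at about 0.22 rad. Moving over the knob.

Emit:
apply_moves:
  plan:
    - [-2,30,0,-0.05]
    - [-5,70,0,-0.11]
    - [-7,110,0,-0.17]
    - [-10,150,0,-0.23]
    - [-12,190,0,-0.29]
    - [-14,230,0,-0.35]
    - [-16,270,0,-0.41]
    - [-18,305,0,-0.46]
  jaw: 0

```text
t: 9.27
tool_pos: [0.5473, 0.2033, 0.2396]
tcp_rot: [[0.313, 0.95, -0.001], [0.95, -0.313, 0.001], [0.001, -0.001, -1.0]]
ft_force: [0.9, -0.0, -0.5]
width: 1.0
gripper_force: 0.0
```

Emit:
apply_moves:
  plan:
    - [-1,15,0,0]
    - [-1,15,0,0]
    - [-1,15,0,0]

```text
t: 9.52
tool_pos: [0.5468, 0.2161, 0.2393]
tcp_rot: [[0.308, 0.951, -0.001], [0.951, -0.308, -0.0], [-0.001, -0.001, -1.0]]
ft_force: [0.1, -0.4, -0.3]
width: 1.0
gripper_force: 0.0
```

```bash
python3 - <<'E'
from h import *
o=get_obs();print(o["t"],o["tool_pos"],np.arctan2(o["tcp_rot"][1][1],o["tcp_rot"][0][1]))
f=lambda p:((p[0]+.5)/5-.5+160,(p[1]+.5)/5-.5+160)
b=1.715;R=np.array([[np.cos(b),-np.sin(b)],[np.sin(b),np.cos(b)]])
for p in [(280,148),(300,348)]: print(R.T@(at("top",f(p),.018)[:2]-[.5488,.2078]))
snap("side","s3.png",(190,70,310,190),5)
E
```

```text
9.5167 [0.54683291 0.21608752 0.23932285] -0.31356539948373374
[-0.06524368 -0.0608514 ]
[-0.06267506  0.067076  ]
```

View pics/s3.png

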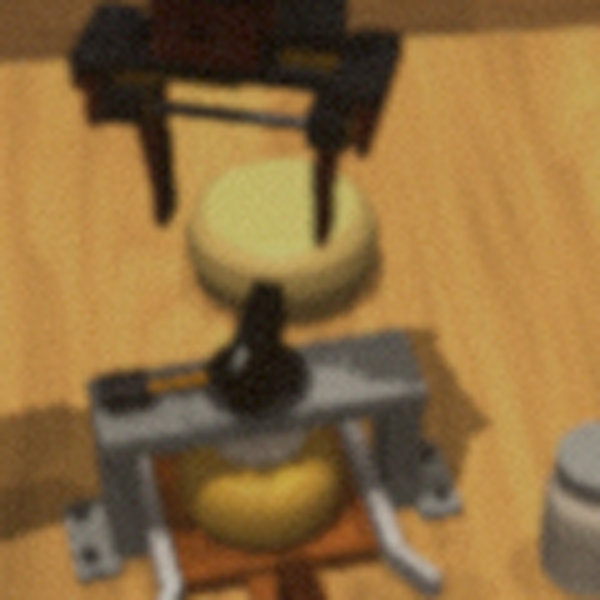

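Gripper hangs above the knob, tray flat with its rear edge at tester x ≈ -64 mm (home). Correcting and descending.

Emit:
apply_moves:
  plan:
    - [2,-8,-10,-0.01]
    - [2,-8,-40,-0.01]
    - [2,-8,-70,-0.01]
    - [2,-8,-88,-0.01]
    - [2,-8,-97,-0.01]
    - [2,-8,-98,-0.01]

```text
t: 10.07
tool_pos: [0.5485, 0.2046, 0.1392]
tcp_rot: [[0.323, 0.946, -0.005], [0.946, -0.323, -0.001], [-0.003, -0.004, -1.0]]
ft_force: [0.0, -0.3, 0.9]
width: 1.001
gripper_force: 0.0
```

Emit:
apply_moves:
  plan:
    - [0,0,0,0]
    - [0,0,0,0]
    - [0,0,0,0]
    - [0,0,0,0]
    - [0,0,0,0]
    - [0,0,0,0]
    - [0,0,0,0]
    - [0,0,0,0]
  jaw: 255
  grip_force: 30

```text
t: 10.73
tool_pos: [0.5501, 0.2067, 0.1418]
tcp_rot: [[0.321, 0.947, 0.0], [0.947, -0.321, 0.0], [0.0, 0.0, -1.0]]
ft_force: [-0.5, -0.1, 0.6]
width: 0.432
gripper_force: 0.0
```

Emit:
apply_moves:
  plan:
    - [0,0,0,0]
    - [0,0,0,0]
    - [0,0,0,0]
    - [0,0,0,0]
    - [0,0,0,0]
  grip_force: 50

```text
t: 11.15
tool_pos: [0.5481, 0.2074, 0.1416]
tcp_rot: [[0.321, 0.947, -0.004], [0.947, -0.321, 0.001], [-0.0, -0.004, -1.0]]
ft_force: [-3.7, 3.2, 4.5]
width: 0.25
gripper_force: 50.0
```

Emit:
apply_moves:
  plan:
    - [0,0,0,-0.05]
    - [0,0,0,-0.12]
    - [0,0,0,-0.19]
    - [0,0,0,-0.26]
    - [0,0,0,-0.33]
    - [0,0,0,-0.4]
    - [0,0,0,-0.45]
    - [0,0,0,-0.45]

```text
t: 11.82
tool_pos: [0.5468, 0.2082, 0.1415]
tcp_rot: [[0.703, 0.711, -0.006], [0.711, -0.703, 0.002], [-0.002, -0.006, -1.0]]
ft_force: [-8.4, 4.9, 6.3]
width: 0.249
gripper_force: 50.0
```

Emit:
apply_moves:
  plan:
    - [0,0,0,-0.05]
    - [0,0,0,-0.11]
    - [0,0,0,-0.17]
    - [0,0,0,-0.23]
    - [0,0,0,-0.29]
    - [0,0,0,-0.35]
    - [0,0,0,-0.38]
    - [0,0,0,-0.38]

```text
t: 12.48
tool_pos: [0.5461, 0.2092, 0.1415]
tcp_rot: [[0.916, 0.401, -0.007], [0.401, -0.916, 0.004], [-0.005, -0.006, -1.0]]
ft_force: [-9.6, 9.3, 7.3]
width: 0.246
gripper_force: 50.0
```

```bash
python3 - <<'E'
from h import *
o=get_obs();print(o["t"],o["tool_pos"],np.arctan2(o["tcp_rot"][1][1],o["tcp_rot"][0][1]),o["ft_force"],o["ft_torque"],o["width"],o["qpos"])
E
```

```text
12.4833 [0.54612263 0.20917979 0.14154661] -1.1583466018550732 [-9.60838737  9.30300891  7.34967903] [1.63819677 1.57664396 0.52682236] 0.24601907329350395 [0.24419969 0.42292823 1.63126535 0.00600157 1.0928849  1.39975748]
```

Emit:
apply_moves:
  plan:
    - [-1,1,0,-0.05]
    - [-1,1,0,-0.11]
    - [-1,1,0,-0.17]
    - [-1,1,0,-0.22]
    - [-1,1,0,-0.25]
    - [-1,1,0,-0.25]

```text
t: 12.98
tool_pos: [0.5458, 0.2102, 0.1415]
tcp_rot: [[0.987, 0.161, -0.005], [0.161, -0.987, 0.004], [-0.005, -0.005, -1.0]]
ft_force: [-8.3, 9.1, 1.7]
width: 0.248
gripper_force: 50.0
```

```bash
python3 - <<'E'
from h import *
o=get_obs();print(o["t"],o["tool_pos"],np.arctan2(o["tcp_rot"][1][1],o["tcp_rot"][0][1]),o["ft_force"],o["ft_torque"],o["width"])
E
```

```text
12.9833 [0.5457833  0.21016739 0.14153979] -1.409527913323658 [-8.2655989   9.10347422  1.68914493] [ 1.62293971  1.11130124 -0.1768914 ] 0.247724808712169
```

The torque about z has changed sign (+0.53 to -0.18 N m), so the knob is past the click. Releasing and rising.

Emit:
apply_moves:
  plan:
    - [0,0,0,0]
    - [0,0,0,0]
    - [0,0,0,0]
    - [0,0,0,0]
    - [0,0,0,0]
    - [0,0,0,0]
    - [0,0,0,0]
  jaw: 0

```text
t: 13.57
tool_pos: [0.5492, 0.2074, 0.1416]
tcp_rot: [[0.987, 0.163, 0.0], [0.163, -0.987, 0.0], [0.0, -0.0, -1.0]]
ft_force: [-0.4, 0.5, 0.3]
width: 0.741
gripper_force: 0.0
```

Emit:
apply_moves:
  plan:
    - [0,0,5,0]
    - [0,0,25,0]
    - [0,0,60,0]
    - [0,0,90,0]
    - [0,-30,110,0]
    - [0,-65,120,0]
    - [0,-105,120,0]
    - [0,-145,120,0]

```text
t: 14.23
tool_pos: [0.5496, 0.0615, 0.2634]
tcp_rot: [[0.986, 0.165, 0.003], [0.165, -0.986, 0.0], [0.003, 0.001, -1.0]]
ft_force: [0.5, -0.6, 0.2]
width: 0.999
gripper_force: 0.0
```

Emit:
apply_moves:
  plan:
    - [0,-40,0,0]
    - [0,-80,0,0]
    - [0,-120,0,0]
    - [0,-160,0,0]
    - [0,-190,0,0]
    - [0,-190,0,0]

```text
t: 14.73
tool_pos: [0.5493, -0.1331, 0.2621]
tcp_rot: [[0.987, 0.159, 0.001], [0.159, -0.987, -0.003], [0.001, 0.003, -1.0]]
ft_force: [1.0, -0.7, 0.4]
width: 0.999
gripper_force: 0.0
```

```bash
python3 - <<'E'
from h import *
o=get_obs();print(o["t"],o["tool_pos"],o["width"],o["ft_force"])
a=imaging.snapshot("top")[160:260,160:280,::-1];b=imaging.snapshot("side")[100:220,190:310,::-1]
a=cv2.resize(a,(480,400),interpolation=2);b=cv2.resize(b,(400,400)) [:, :320]
cv2.imwrite("pics/end.png",np.hstack([a,b]))
E
```

```text
14.7333 [ 0.54929142 -0.13313684  0.2620946 ] 0.9990328420186213 [ 1.00426601 -0.74760472  0.37960606]
```

View pics/end.png

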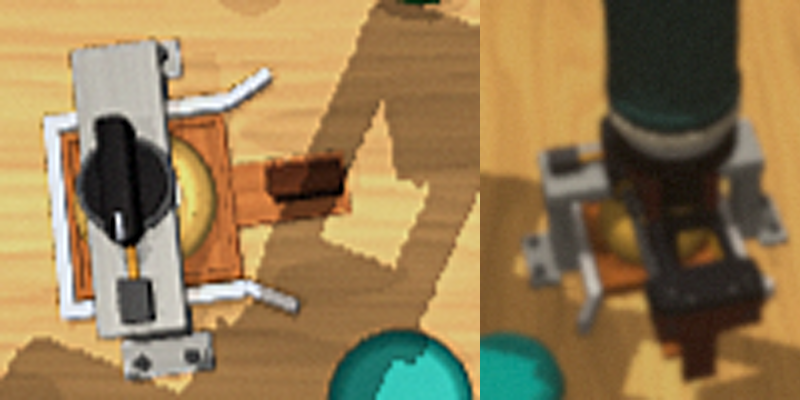

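The end picture shows the nose (122,240) pointing at the dark block (136,298), and the tray at the stop with the cheese flat in it. The gripper is clear and open. Handing in.

```bash
python3 -c "
from h import *
print(workorder.job_done())"
```

```text
the job is handed in; nothing more can be done
None
```

I slid the tray to the end stop with the cheese flat in it, turned the knob past its click so it stays pointing at the dark block, and handed the job in at about 15 s. The handover returned no verdict, and the foot's force on the cheese was not measured.

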